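Sort drilled left- and right-hand brackets into their bays

ROBOT

A 7-joint arm with a two-finger parallel gripper is mounted at the origin on the work surface. World frame = base frame: x ahead of the robot, y to its left, z up, the work surface at z = 0. Lengths are in m, angles in rad, forces in N, time in s.
With the tool pointing down it reaches from about 0.425 to 0.925 m from the base axis. Payload 6.8 kg.
Tool frame: the origin (TCP) lies midway between the tips of the shut fingers; the grasp point (between the pads) lies 19 mm behind it; z points along the fingers, y is the line along which they close (so a half turn about z gives the same grasp; the last joint's range is limited). The gripper opens to 85 mm and grips with 20 to 120 N. Pads are 22 mm wide; open, the fingers measure 114 mm over their backs; the gripper's body (76 mm by 85 mm) begins 54 mm behind the grasp point. The pads swing forward as they close: fully open they stand 13 mm farther back than shut.
Start: joints at [-1.287, 0.477, 0.022, 1.555, -0.011, 1.109, -0.083], TCP at [0.258, 0.624, 0.231] pointing down, gripper open.
Joint ranges: [-2.96, 2.96], [-0.34, 2.1], [-1.41, 1.46], [0.24, 2.44], [-1.37, 4.51], [0.17, 1.92], [-2.96, 2.96]. Speed limits (rad/s): [2.39, 2.39, 3.14, 3.14, 3.14, 3.14, 3.14].

INTERFACE

Orientations are given as a unit quaternion [w, x, y, z].
In Python, from station import * gives the robot as it stands.
- The arm moves only by the shell command python3 -m creep 'ROWS' [FORCE]. ROWS is JSON, a list of rows, each a list of 7 numbers: the gripper command: -1 is shut, 1 is fully open, values between are in proportion, then the shift along the world's x, y, z in mm, then the turn, a rotation vector about the world's x, y, z in rad. A call has 1 to 5 rows; each row shifts and turns the commanded pose from where the row before left it; what a row does not reach is not made up. A row lasts 1/8 s, in which the tool goes at most 62.5 mm and 10.7 degrees, less where a joint would pass 70% of its speed; a pose out of reach is approached as far as the arm can. A call is refused whole if a number of a shift passes 62.5 or a number of a turn 0.188, either way. A call with a gripper value outside its range is refused whole. The fingers move at their own pace and stop on an object; FORCE is the grip in N (left out, the last holds). Time passes only in rows, so rows that do not move let the fingers close. It gives the time, the measured TCP pose, the force, the opening and the grip force at its end, in the units of the state.
- get_obs(): the state, without advancing time (a new reading comes with each control period).
- read_camera(name): name is "side" or "top"; returns (picture, depth): 400x640x3 uint8, red, green, blue; 400x640 float32, m along the optical axis (not along the pixel's ray), 0 where there is no reading.
- camera_params(name): a dict with "intrinsics" (3x3 intrinsics, pixels), "cam_to_world" (4x4, takes a point from camera to world coordinates). Camera axes: x right, y up, looking along -z (the intrinsics and any distortion apply to the point x, -y, -z); pixel columns grow to the right and rows downward; lengths in m; the calibration is good to about 2 mm. A picture is of the moment at which its call begins. camera_params takes no time and is no camera call.
- hand_in(): hands the job in; it is judged then, once.
The state is a dict: "t": time; "q": joint angles; "joint_vel": joint speeds; "joint_torque": joint torques, N m; "eef_pos": TCP position; "tool_rot": TCP orientation; "contact_force": force on the tool from outside, world axes, zero at the start; "torque": the same for the moment, N m; "gripper_width": opening from 0.0 (shut) to 1.0 (fully open); "grasp_force": force on a finger pad.
Only numpy, scipy, OpenCV 4.12 (cv2) and the standard library are available. Lean on these libraries where they do the work, as an engineer would, in place of code of your own. Each camera call takes 0.05 s, during which the arm holds its last target. There are 200 camera calls.

TASK

Four corner brackets fresh from the drill press lie mixed in the middle of the bench: two left-hand ones and two right-hand ones. Slide each along the bench, without lifting it or tipping it over, right inside the bay behind which the painted sample of the same hand stands, so that all four end flat on the bench in their bays. Leave the wax tin, the screwdriver and the offcut where they are.

Things in the scene. Friction and masses are not known exactly. Their poses are not given: they have to be found in the camera images.
- left_1 (a point): Left-hand bracket, loose: pale wood plate 60 x 40 x 10 mm with dark uprights to 32 mm height: back wall (10 thick) along the whole +y edge, cheek (10 thick) at the -x end only (seen from above with the wall at the top, the cheek is at the left). Point: centre of the 60 x 40 outline, 16 mm up; x along the wall, y towards it, z up. Lies plate down on a grey mat, any yaw; 30 to 65 g.
- left_2 (a point): Left-hand bracket, loose: pale wood plate 60 x 40 x 10 mm with dark uprights to 32 mm height: back wall (10 thick) along the whole +y edge, cheek (10 thick) at the -x end only (seen from above with the wall at the top, the cheek is at the left). Point: centre of the 60 x 40 outline, 16 mm up; x along the wall, y towards it, z up. Lies plate down on a grey mat, any yaw; 30 to 65 g.
- right_1 (a point): Right-hand bracket, loose: pale wood plate 60 x 40 x 10 mm with dark uprights to 32 mm height: back wall (10 thick) along the whole +y edge, cheek (10 thick) at the +x end only (seen from above with the wall at the top, the cheek is at the right). Point: centre of the 60 x 40 outline, 16 mm up; x along the wall, y towards it, z up. Lies plate down on a grey mat, any yaw; 30 to 65 g.
- right_2 (a point): Right-hand bracket, loose: pale wood plate 60 x 40 x 10 mm with dark uprights to 32 mm height: back wall (10 thick) along the whole +y edge, cheek (10 thick) at the +x end only (seen from above with the wall at the top, the cheek is at the right). Point: centre of the 60 x 40 outline, 16 mm up; x along the wall, y towards it, z up. Lies plate down on a grey mat, any yaw; 30 to 65 g.
- bay_1: Sorting bay at the robot's left, fixed: three plywood walls 35 mm high, 12 thick, standing on the bench, green floor at bench height. Inside 320 mm along its x, 160 mm along its y. Origin: centre of the inside, at bench height. Open mouth (white line) at its y = -80 mm, towards the middle of the bench; back wall at y = +80. Its y points roughly to world +y.
- bay_2: Sorting bay at the robot's right, fixed: three plywood walls 35 mm high, 12 thick, standing on the bench, green floor at bench height. Inside 320 mm along its x, 160 mm along its y. Origin: centre of the inside, at bench height. Open mouth (white line) at its y = -80 mm, towards the middle of the bench; back wall at y = +80. Its y points roughly to world -y.
- sample_left (a point): Sample of the left hand, shaped as the left-hand brackets but painted (yellow plate, red uprights), fixed on a dark stand 90 x 70 x 40 mm behind one bay (world y > 0: bay_1, y < 0: bay_2; changes from run to run). That bay takes the left-hand brackets. Point: its centre, 56 mm above the bench.
- sample_right (a point): Sample of the right hand, shaped as the right-hand brackets but painted (yellow plate, red uprights), fixed on a dark stand 90 x 70 x 40 mm behind one bay (world y > 0: bay_1, y < 0: bay_2; changes from run to run). That bay takes the right-hand brackets. Point: its centre, 56 mm above the bench.
- wax: bystander: loose tin of wax with a yellow band, 60 mm diameter, 55 mm tall, beyond the brackets; origin under its centre
- screwdriver: bystander: loose screwdriver lying crosswise (along world y) beyond the brackets; origin near its middle
- offcut: bystander: loose wooden offcut 30 x 60 x 18 mm, flat on the bench beyond the brackets; origin under its centre

How it is judged:
At the end, for the whole second after the job is handed in: Both left-hand brackets are in the bay behind which the left-hand sample stands and both right-hand brackets in the other one: each bracket's centre at least 19 mm inside the mouth line and between the walls. All lie plate down on the bench (within 0.15 rad, centre no higher than 22 mm) (((world y of sample_left above 0 m and x of left_1 in the frame of bay_1 between -0.145 and 0.145 m and y of left_1 in the frame of bay_1 between -0.061 and 0.08 m and x of left_2 in the frame of bay_1 between -0.145 and 0.145 m and y of left_2 in the frame of bay_1 between -0.061 and 0.08 m and x of right_1 in the frame of bay_2 between -0.145 and 0.145 m and y of right_1 in the frame of bay_2 between -0.061 and 0.08 m and x of right_2 in the frame of bay_2 between -0.145 and 0.145 m and y of right_2 in the frame of bay_2 between -0.061 and 0.08 m) or (world y of sample_left below 0 m and x of left_1 in the frame of bay_2 between -0.145 and 0.145 m and y of left_1 in the frame of bay_2 between -0.061 and 0.08 m and x of left_2 in the frame of bay_2 between -0.145 and 0.145 m and y of left_2 in the frame of bay_2 between -0.061 and 0.08 m and x of right_1 in the frame of bay_1 between -0.145 and 0.145 m and y of right_1 in the frame of bay_1 between -0.061 and 0.08 m and x of right_2 in the frame of bay_1 between -0.145 and 0.145 m and y of right_2 in the frame of bay_1 between -0.061 and 0.08 m)) and angle between each of left_1, left_2, right_1, right_2's own z axis and vertical below 0.15 rad and height (world z) of each of left_1, left_2, right_1, right_2 below 0.022 m); the robot touches nothing.
It fails at once if a bracket is lifted off the bench (centre above 45 mm) (height (world z) of any of left_1, left_2, right_1, right_2 above 0.045 m).
It fails at once if a bracket is tipped over (more than 0.8 rad) (angle between any of left_1, left_2, right_1, right_2's own z axis and vertical above 0.8 rad).
It fails at once if the wax tin, the screwdriver or the offcut is moved by more than 30 mm (distance of any of wax, screwdriver, offcut from where it was at the start of the episode above 0.03 m).
It also fails if it takes over 64 s, if anything falls off the work surface, if the arm or the gripper's body presses on something with over 40 N, if the wrist force passes 120 N, or if a joint passes its speed limit or range.

## Working session

There is one attempt and no reset: what is moved stays moved. The work goes in short steps, Python scripts to look and compute and a shell command to move; the robot and the scene stay as the last step left them, time stands still between calls to the robot, and variables do not carry over. Pictures are saved under pics/ and viewed, at most 10 in all, crops included, and the job is handed in when it is done.

```bash
ls; mkdir -p pics; python3 - <<'E'
from station import *
import cv2,numpy as np
for n in("top","side"):
    p,d=read_camera(n);cv2.imwrite(f"pics/{n}0.png",p[:,:,::-1]);np.save(f"pics/{n}0d.npy",d)
    c=camera_params(n);print(n,c["intrinsics"],c["cam_to_world"].round(3) if hasattr(c["cam_to_world"],'round') else c["cam_to_world"])
o=get_obs();print(o["t"],o["eef_pos"],o["tool_rot"],o["gripper_width"])
E
```

```text
pics
top [[375.23276708   0.         318.62488105]
 [  0.         375.23276708 198.1943373 ]
 [  0.           0.           1.        ]] [[-0.026  0.984 -0.175  0.408]
 [-0.999 -0.022  0.026  0.015]
 [ 0.022  0.176  0.984  1.126]
 [ 0.     0.     0.     1.   ]]
side [[474.33289411   0.         316.55517287]
 [  0.         474.33289411 199.90734769]
 [  0.           0.           1.        ]] [[ 0.904  0.248 -0.348  0.076]
 [-0.426  0.474 -0.771 -1.187]
 [-0.026  0.845  0.534  0.867]
 [ 0.     0.     0.     1.   ]]
0.1 [0.25758041 0.62335423 0.23042133] [-9.58004749e-05  1.94691194e-01  9.80864243e-01 -8.16411629e-04] 0.999230276871717
```

View pics/top0.png

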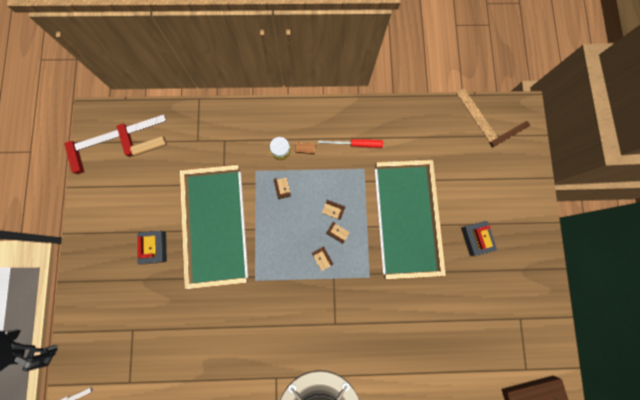

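View pics/side0.png

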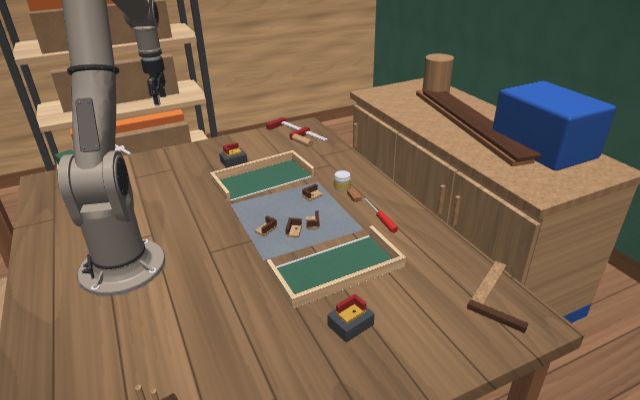

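```bash
cat > h.py <<'E'
import cv2,numpy as np
from station import *
def ray(n,uv,z):
    c=camera_params(n);K=np.array(c["intrinsics"]);T=np.array(c["cam_to_world"])
    uv=np.atleast_2d(uv).astype(float)
    d=np.c_[(uv[:,0]-K[0,2])/K[0,0],-(uv[:,1]-K[1,2])/K[1,1],-np.ones(len(uv))]@T[:3,:3].T
    return T[:3,3]+d*((z-T[2,3])/d[:,2])[:,None]
def comps(m,lo,hi):
    n,l,s,c=cv2.connectedComponentsWithStats(m.astype(np.uint8),connectivity=8)
    return [(l==i,c[i],s[i]) for i in range(1,n) if lo<=s[i,4]<=hi]
E
python3 - <<'E'
import cv2,numpy as np
im=cv2.imread("pics/top0.png")
a=cv2.resize(im[170:275,265:360],None,fx=5.6,fy=5.6,interpolation=cv2.INTER_CUBIC)
b=cv2.resize(im[225:270,130:175],(265,290),interpolation=cv2.INTER_CUBIC)
c=cv2.resize(im[215:260,458:503],(265,290),interpolation=cv2.INTER_CUBIC)
o=np.zeros((588,800,3),np.uint8);o[:a.shape[0],:a.shape[1]]=a;o[:290,535:]=b;o[298:588,535:]=c
cv2.imwrite("pics/m.png",o)
E
python3 - <<'E'
from h import *
im=cv2.imread("pics/top0.png");hsv=cv2.cvtColor(im,cv2.COLOR_BGR2HSV)
for nm,m in(("pale",(hsv[...,0]<25)&(hsv[...,1]>70)&(hsv[...,2]>120)),("dark",(hsv[...,2]<95)&(hsv[...,0]<30))):
    mm=np.zeros_like(m);mm[172:277,260:366]=m[172:277,260:366]
    for k,c,s in comps(mm,15,400):
        r=cv2.minAreaRect(np.argwhere(k)[:,::-1].astype(np.float32))
        z=.01 if nm=="pale" else .032
        print(nm,c.round(1),s[4],ray("top",c,z)[0].round(3),r[1],r[2])
# white mouth lines and bay corners
g=(abs(hsv[...,0].astype(int)-75)<20)&(hsv[...,1]>80)
for k,c,s in comps(g[:300,:460],1500,9000):
    q=cv2.boxPoints(cv2.minAreaRect(np.argwhere(k)[:,::-1].astype(np.float32)));print("bay",c,ray("top",q,0).round(3).tolist())
for w in((279,147),(306,148),(365,143)):print(ray("top",w,.02).round(3))
E
```

```text
pale [282.6 185.9] 165 [0.647 0.094 0.01 ] (15.522278785705566, 10.429031372070312) 75.96376037597656
pale [331.5 210.6] 183 [ 0.569 -0.052  0.01 ] (17.30278968811035, 10.625779151916504) 21.037511825561523
pale [339.1 231.8] 173 [ 0.504 -0.073  0.01 ] (17.492855072021484, 9.603919982910156) 30.963754653930664
pale [321.6 260. ] 198 [ 0.423 -0.019  0.01 ] (17.968788146972656, 11.07265853881836) 60.945396423339844
dark [282.5 195.9] 33 [0.613 0.093 0.032] (5.0, 11.0) 90.0
dark [332.5 203.6] 24 [ 0.586 -0.055  0.032] (11.70411491394043, 1.9896997213363647) 20.556045532226562
dark [333.  236.1] 31 [ 0.49  -0.053  0.032] (14.405879974365234, 1.886484146118164) 30.963754653930664
bay [406.222046   220.10705789] [[0.696, -0.201, 0.0], [0.706, -0.356, 0.0], [0.386, -0.357, 0.0], [0.378, -0.209, 0.0]]
bay [215.47414616 227.25395917] [[0.686, 0.389, 0.0], [0.694, 0.234, 0.0], [0.377, 0.209, 0.0], [0.371, 0.357, 0.0]]
[[0.767 0.103 0.02 ]]
[[0.763 0.02  0.02 ]]
[[ 0.775 -0.162  0.02 ]]
```

View pics/m.png

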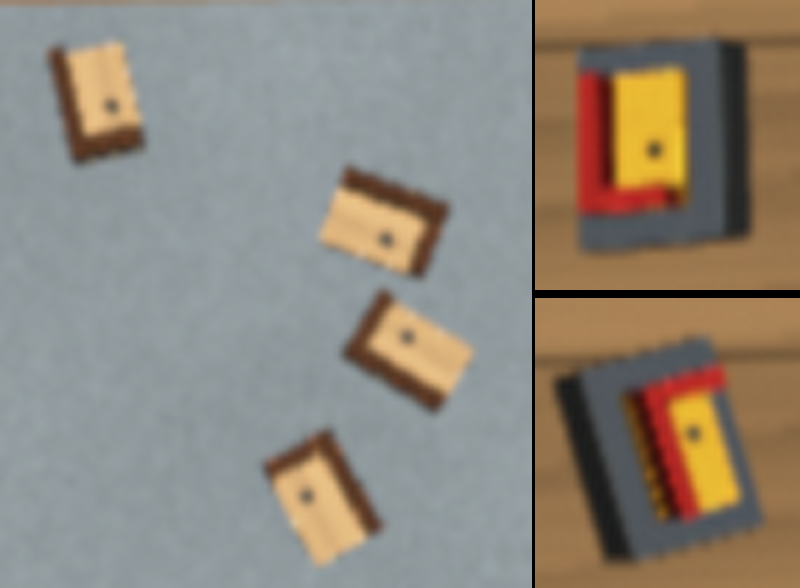

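The views show brackets near top-view pixels (283,189), (333,209), (338,232) and (322,259). The sample at (151,247), behind bay_1, is left-hand. The one at (480,239), behind bay_2, is right-hand. Brackets at (283,189) and (322,259) are left-hand and go to bay_1. Those at (333,209) and (338,232) are right-hand and go to bay_2. I will grip each back wall from above and drag the bracket flat, starting with (338,232).

```bash
python3 -m creep '[[0,20,-62,-10,0,0,-0.17],[0,20,-62,-10,0,0,-0.17],[0,20,-62,-10,0,0,-0.17],[0,20,-62,-10,0,0,-0.17],[0,20,-62,-10,0,0,-0.17]]' 30
python3 -m creep '[[-0.3,20,-62,-10,0,0,-0.17],[-0.3,20,-62,-10,0,0,-0.17],[-0.3,20,-62,-10,0,0,-0.17],[-0.3,20,-62,-10,0,0,-0.17],[-0.3,20,-62,-10,0,0,-0.17]]'
python3 -m creep '[[-0.3,0,0,0,0,0,0],[-0.3,0,0,0,0,0,0]]'
```

```text
t: 0.72
eef_pos: [0.3528, 0.3278, 0.1835]
tool_rot: [-0.0, 0.584, 0.812, 0.0]
contact_force: [1.6, 0.6, -0.4]
gripper_width: 0.499
grasp_force: 0.0
t: 1.35
eef_pos: [0.4477, 0.0342, 0.1364]
tool_rot: [-0.0, 0.867, 0.499, 0.0]
contact_force: [1.2, 0.6, 0.6]
gripper_width: 0.349
grasp_force: 0.0
t: 1.6
eef_pos: [0.4471, 0.0362, 0.1363]
tool_rot: [-0.0, 0.865, 0.501, -0.0]
contact_force: [0.3, -0.1, 0.5]
gripper_width: 0.349
grasp_force: 0.0
```

```bash
python3 -m creep '[[-0.3,20,-50,-30,0,0,-0.02],[-0.3,20,-50,-30,0,0,0],[-0.3,0,0,0,0,0,0]]'
python3 - <<'E'
from h import *
print(get_obs()["eef_pos"])
p,d=read_camera("side");cv2.imwrite("pics/s1.png",cv2.resize(p[170:270,210:360],(800,533),interpolation=cv2.INTER_CUBIC)[:,:,::-1])
E
```

```text
t: 1.98
eef_pos: [0.4869, -0.067, 0.0749]
tool_rot: [0.0, 0.871, 0.491, -0.002]
contact_force: [-1.0, 0.5, -0.3]
gripper_width: 0.349
grasp_force: 0.0
[ 0.4869091  -0.06699246  0.0748542 ]
```

View pics/s1.png

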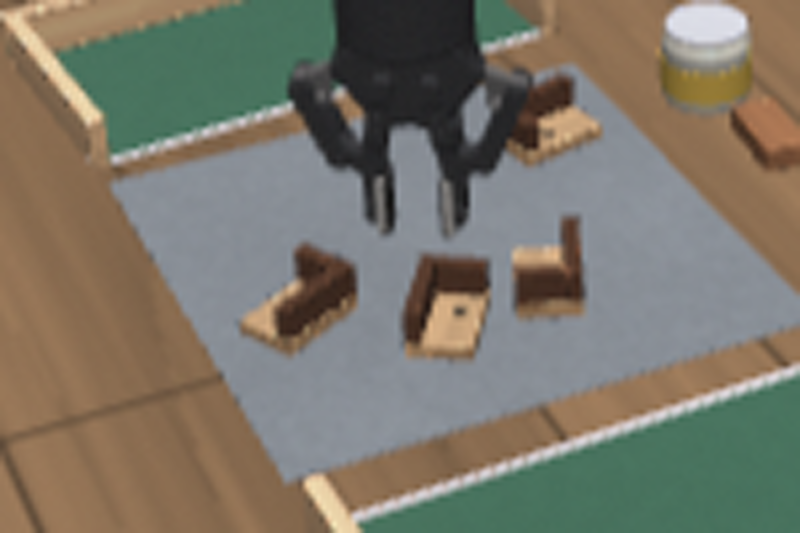

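The open fingers at crop pixels (385,210) and (455,215) straddle the line of the left wall of the middle bracket (420,300). All brackets are upright and undisturbed. Next I descend and grip.

```bash
python3 -m creep '[[-0.3,0,4,-30,0,0,0],[-0.3,0,0,-28,0,0,0],[-0.3,0,0,0,0,0,0],[-1,0,0,0,0,0,0],[-1,0,0,0,0,0,0]]' 30
python3 -m creep '[[-1,0,0,0,0,0,0],[-1,0,0,0,0,0,0]]'
```

```text
t: 2.65
eef_pos: [0.4884, -0.0593, 0.0197]
tool_rot: [0.0, 0.87, 0.493, 0.001]
contact_force: [0.9, 1.6, 1.8]
gripper_width: 0.105
grasp_force: 32.1
t: 2.9
eef_pos: [0.4884, -0.0594, 0.0197]
tool_rot: [-0.0, 0.87, 0.493, 0.001]
contact_force: [-1.0, 1.5, 8.2]
gripper_width: 0.105
grasp_force: 32.7
```

```bash
python3 -m creep '[[-1,-6,-15,0,0,0,0],[-1,-6,-30,0,0,0,0],[-1,-6,-35,0,0,0,0],[-1,-6,-35,0,0,0,0],[-1,-6,-35,0,0,0,0]]'
python3 -m creep '[[-1,-5,-35,0,0,0,0],[-1,-5,-20,0,0,0,0],[-1,0,-5,0,0,0,0],[-1,0,0,0,0,0,0]]'
python3 - <<'E'
from h import *
p,d=read_camera("side");cv2.imwrite("pics/s2.png",cv2.resize(p[160:310,210:410],(800,600),interpolation=cv2.INTER_CUBIC)[:,:,::-1])
E
```

```text
t: 3.52
eef_pos: [0.4588, -0.2103, 0.0197]
tool_rot: [0.0, 0.87, 0.493, 0.001]
contact_force: [1.3, 2.9, 6.9]
gripper_width: 0.109
grasp_force: 32.5
t: 4.03
eef_pos: [0.4472, -0.2708, 0.0197]
tool_rot: [0.0, 0.871, 0.492, 0.0]
contact_force: [-3.7, -1.4, 12.1]
gripper_width: 0.103
grasp_force: 33.2
```

View pics/s2.png

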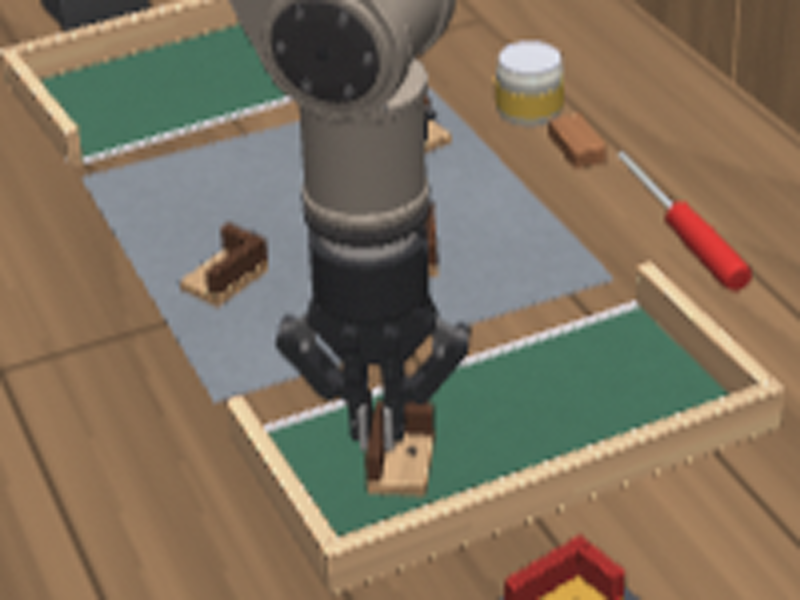

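The bracket sits flat in bay_2 at about crop pixel (400,460), with its wall between the fingers. I release it and go for the second right-hand bracket.

```bash
python3 -m creep '[[-0.3,0,0,0,0,0,0],[-0.3,0,0,0,0,0,0],[-0.3,0,0,30,0,0,0],[-0.3,0,0,40,0,0,0],[-0.3,28,42,0,0,0,0.06]]'
python3 -m creep '[[-0.3,28,42,0,0,0,0.06],[-0.3,28,42,0,0,0,0.06],[-0.3,28,42,0,0,0,0],[-0.3,28,42,0,0,0,0],[-0.3,0,0,0,0,0,0]]'
```

```text
t: 4.7
eef_pos: [0.4757, -0.2318, 0.0914]
tool_rot: [0.003, 0.857, 0.516, 0.001]
contact_force: [1.7, -0.2, -0.5]
gripper_width: 0.348
grasp_force: 0.0
t: 5.32
eef_pos: [0.5896, -0.0541, 0.0881]
tool_rot: [-0.001, 0.82, 0.572, 0.001]
contact_force: [-1.0, 0.1, -0.2]
gripper_width: 0.349
grasp_force: 0.0
```

```bash
python3 -m creep '[[-0.3,-1,-4,-35,0,0,0],[-0.3,0,0,-34,0,0,0],[-0.3,0,0,0,0,0,0],[-1,0,0,0,0,0,0],[-1,0,0,0,0,0,0]]'
python3 -m creep '[[-1,0,0,0,0,0,0],[-1,0,0,0,0,0,0]]'
```

```text
t: 5.95
eef_pos: [0.5874, -0.0643, 0.021]
tool_rot: [0.001, 0.823, 0.569, 0.001]
contact_force: [-0.1, 0.4, -0.9]
gripper_width: 0.107
grasp_force: 33.2
t: 6.2
eef_pos: [0.5873, -0.0641, 0.0207]
tool_rot: [0.001, 0.823, 0.569, 0.001]
contact_force: [-0.3, -0.7, 7.3]
gripper_width: 0.104
grasp_force: 34.1
```

```bash
python3 -m creep '[[-1,3,-15,0,0,0,0],[-1,3,-30,0,0,0,0],[-1,3,-35,0,0,0,0],[-1,3,-35,0,0,0,0],[-1,3,-35,0,0,0,0]]'
python3 -m creep '[[-1,3,-35,0,0,0,0],[-1,2,-25,0,0,0,0],[-1,0,-10,0,0,0,0],[-1,0,0,0,0,0,0],[-0.3,0,0,0,0,0,0]]'
python3 -m creep '[[-0.3,0,0,0,0,0,0],[-0.3,0,0,30,0,0,0],[-0.3,0,0,45,0,0,0],[-0.3,-10,40,0,0,0,0],[-0.3,-30,40,0,0,0,-0.16]]'
python3 - <<'E'
from h import *
p,d=read_camera("side");cv2.imwrite("pics/s3.png",cv2.resize(p[160:310,210:410],(800,600),interpolation=cv2.INTER_CUBIC)[:,:,::-1])
E
```

```text
t: 6.82
eef_pos: [0.6028, -0.2128, 0.0207]
tool_rot: [-0.001, 0.822, 0.569, 0.002]
contact_force: [1.0, 5.1, 7.5]
gripper_width: 0.106
grasp_force: 34.3
t: 7.45
eef_pos: [0.6065, -0.284, 0.0197]
tool_rot: [0.0, 0.823, 0.569, 0.0]
contact_force: [-0.4, -0.2, 1.1]
gripper_width: 0.302
grasp_force: 0.0
t: 8.07
eef_pos: [0.5675, -0.2027, 0.0951]
tool_rot: [0.001, 0.866, 0.5, 0.001]
contact_force: [-0.0, 0.7, -0.2]
gripper_width: 0.353
grasp_force: 0.0
```

View pics/s3.png

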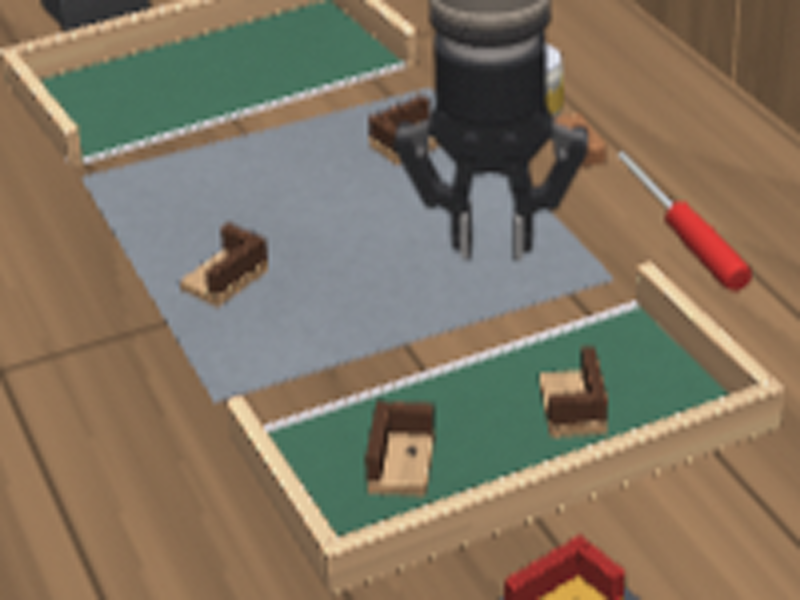

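Both right-hand brackets lie flat inside bay_2, at crop pixels (400,450) and (575,395). The other two are untouched. Next is the near left-hand bracket at (225,265).

```bash
python3 -m creep '[[-0.3,-33,41,0,0,0,-0.135],[-0.3,-33,41,0,0,0,-0.135],[-0.3,-33,41,0,0,0,-0.135],[-0.3,-33,41,0,0,0,-0.135],[-0.3,0,0,0,0,0,0]]'
python3 -m creep '[[-0.3,0,0,0,0,0,0]]'
```

```text
t: 8.75
eef_pos: [0.4314, -0.0362, 0.0938]
tool_rot: [-0.001, 0.967, 0.255, -0.002]
contact_force: [0.2, -1.0, 0.4]
gripper_width: 0.35
grasp_force: 0.0
t: 8.88
eef_pos: [0.4351, -0.04, 0.0947]
tool_rot: [0.0, 0.967, 0.253, 0.0]
contact_force: [0.3, 0.1, 0.2]
gripper_width: 0.349
grasp_force: 0.0
```

```bash
python3 -m creep '[[-0.3,0,2,-38,0,0,0],[-0.3,0,0,-38,0,0,0],[-0.3,0,0,0,0,0,0],[-1,0,0,0,0,0,0],[-1,0,0,0,0,0,0]]'
python3 -m creep '[[-1,0,0,0,0,0,0],[-1,0,0,0,0,0,0]]'
```

```text
t: 9.5
eef_pos: [0.4356, -0.0385, 0.0197]
tool_rot: [0.0, 0.968, 0.252, 0.001]
contact_force: [-0.3, -0.0, -0.6]
gripper_width: 0.109
grasp_force: 31.6
t: 9.75
eef_pos: [0.4354, -0.038, 0.0195]
tool_rot: [0.0, 0.968, 0.252, 0.001]
contact_force: [-1.0, -0.3, 8.0]
gripper_width: 0.102
grasp_force: 32.7
```

```bash
python3 -m creep '[[-1,5,15,0,0,0,0],[-1,5,30,0,0,0,0],[-1,5,35,0,0,0,0],[-1,5,35,0,0,0,0],[-1,5,35,0,0,0,0]]'
python3 -m creep '[[-1,5,35,0,0,0,0],[-1,5,35,0,0,0,0],[-1,0,35,0,0,0,0],[-1,0,35,0,0,0,0],[-1,0,20,0,0,0,0]]'
python3 -m creep '[[-1,0,0,0,0,0,0],[-0.3,0,0,0,0,0,0],[-0.3,0,0,0,0,0,0],[-0.3,0,0,30,0,0,0],[-0.3,0,0,45,0,0,0]]'
```

```text
t: 10.38
eef_pos: [0.4602, 0.1117, 0.0195]
tool_rot: [0.001, 0.968, 0.251, 0.001]
contact_force: [0.3, -4.7, 6.0]
gripper_width: 0.107
grasp_force: 32.5
t: 11.0
eef_pos: [0.47, 0.2728, 0.0195]
tool_rot: [0.0, 0.968, 0.253, 0.001]
contact_force: [-0.6, -5.9, 7.3]
gripper_width: 0.105
grasp_force: 32.6
t: 11.62
eef_pos: [0.4684, 0.2708, 0.0933]
tool_rot: [0.001, 0.968, 0.252, -0.001]
contact_force: [0.1, 0.1, 0.7]
gripper_width: 0.348
grasp_force: 0.0
```

```bash
python3 -m creep '[[-0.3,43,-39,0,0,0,-0.075],[-0.3,43,-39,0,0,0,-0.075],[-0.3,43,-39,0,0,0,-0.075],[-0.3,43,-39,0,0,0,-0.075],[-0.3,0,0,0,0,0,0]]'
python3 -m creep '[[-0.3,0,0,0,0,0,0]]'
python3 - <<'E'
from h import *
p,d=read_camera("side");cv2.imwrite("pics/s4.png",cv2.resize(p[140:260,200:360],(800,600),interpolation=cv2.INTER_CUBIC)[:,:,::-1])
E
```

```text
t: 12.25
eef_pos: [0.6441, 0.1094, 0.0939]
tool_rot: [0.002, 0.995, 0.1, 0.001]
contact_force: [-0.8, -0.0, -0.4]
gripper_width: 0.354
grasp_force: 0.0
t: 12.38
eef_pos: [0.6407, 0.1157, 0.0929]
tool_rot: [-0.0, 0.995, 0.104, -0.001]
contact_force: [-0.1, 0.8, 0.4]
gripper_width: 0.352
grasp_force: 0.0
```

View pics/s4.png

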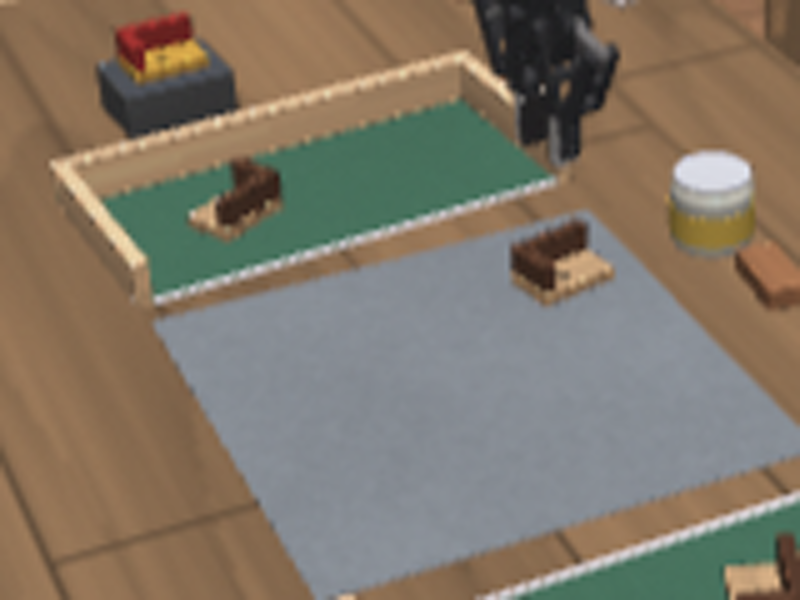

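The near left-hand bracket lies flat in bay_1 at crop pixel (235,200). The gripper hovers over the last one at (560,260). Its hand matches the sample at (160,50).

```bash
python3 -m creep '[[-0.3,0,-1,-38,0,0,0],[-0.3,0,0,-36,0,0,0],[-0.3,0,0,0,0,0,0],[-1,0,0,0,0,0,0],[-1,0,0,0,0,0,0]]'
python3 -m creep '[[-1,0,0,0,0,0,0],[-1,0,0,0,0,0,0]]'
```

```text
t: 13.05
eef_pos: [0.6424, 0.1154, 0.0212]
tool_rot: [-0.0, 0.994, 0.105, 0.001]
contact_force: [-0.2, -0.0, -0.7]
gripper_width: 0.103
grasp_force: 32.7
t: 13.3
eef_pos: [0.6423, 0.1153, 0.021]
tool_rot: [-0.0, 0.994, 0.105, 0.001]
contact_force: [-1.5, 0.1, 6.4]
gripper_width: 0.108
grasp_force: 33.7
```

```bash
python3 -m creep '[[-1,-6,15,0,0,0,0],[-1,-6,30,0,0,0,0],[-1,-6,35,0,0,0,0],[-1,-6,35,0,0,0,0],[-1,-6,35,0,0,0,0]]'
python3 -m creep '[[-1,-5,30,0,0,0,0],[-1,-5,15,0,0,0,0],[-1,0,5,0,0,0,0],[-1,0,0,0,0,0,0],[-0.3,0,0,0,0,0,0]]'
python3 -m creep '[[-0.3,0,0,0,0,0,0],[-0.3,0,0,0,0,0,0],[-0.3,0,0,30,0,0,0],[-0.3,0,0,45,0,0,0],[-0.3,0,0,60,0,0,0]]'
python3 -m creep '[[-0.3,-20,-60,30,0,0,0],[-0.3,-20,-60,30,0,0,0],[-0.3,-20,-60,30,0,0,0],[-0.3,0,0,0,0,0,0],[-0.3,0,0,0,0,0,0]]'
python3 - <<'E'
from h import *
p,d=read_camera("side");cv2.imwrite("pics/s5.png",cv2.resize(p[140:310,190:415],(794,600),interpolation=cv2.INTER_CUBIC)[:,:,::-1])
E
```

```text
t: 13.92
eef_pos: [0.6127, 0.2643, 0.021]
tool_rot: [0.001, 0.995, 0.104, 0.002]
contact_force: [1.9, -5.8, 7.5]
gripper_width: 0.105
grasp_force: 33.7
t: 14.55
eef_pos: [0.601, 0.3158, 0.0198]
tool_rot: [-0.0, 0.994, 0.105, 0.0]
contact_force: [0.3, -0.1, 0.1]
gripper_width: 0.303
grasp_force: 0.0
t: 15.18
eef_pos: [0.6002, 0.3148, 0.1544]
tool_rot: [0.001, 0.994, 0.105, -0.001]
contact_force: [0.7, 0.9, 0.2]
gripper_width: 0.352
grasp_force: 0.0
t: 15.8
eef_pos: [0.5477, 0.1551, 0.2348]
tool_rot: [-0.001, 0.994, 0.105, 0.0]
contact_force: [0.6, 0.2, -1.2]
gripper_width: 0.348
grasp_force: 0.0
```

View pics/s5.png

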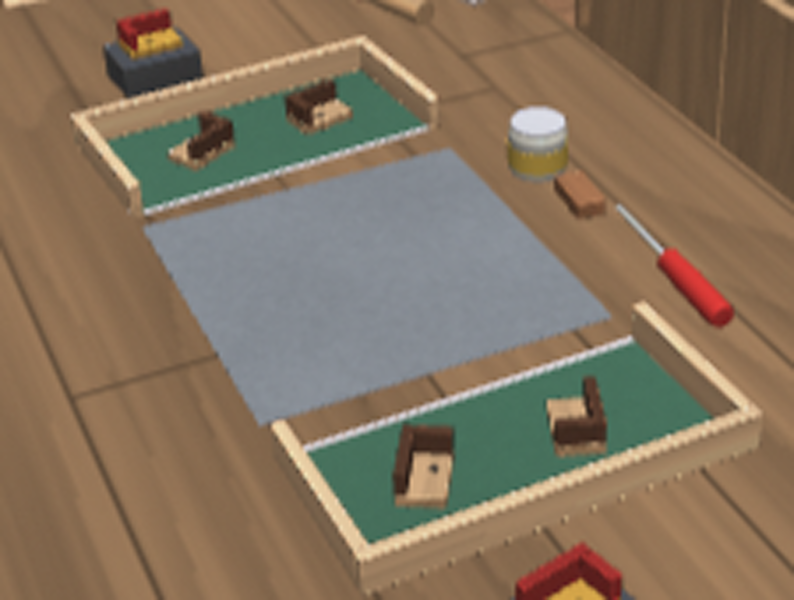

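All four brackets lie flat, well inside their bays: left-hand ones at crop pixels (205,140) and (318,105), right-hand ones at (425,465) and (577,420). The tin, offcut and screwdriver have not moved, and the arm is clear.

```bash
python3 -c "
from station import *
print(hand_in())"
```

```text
the job is handed in; nothing more can be done
None
```

I slid both left-hand brackets into bay_1 and both right-hand ones into bay_2; in the last picture all four lay flat inside, the tin, screwdriver and offcut looked unmoved, and I handed the job in at about 16 s (no verdict was returned).

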